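# Press two ball bearings home in a tilted housing

### The job

Two ball bearings have been started by hand in the bores of the aluminium housing that is clamped in the tilted vise. With the bearing driver, held in line with the bore, press each bearing in until you feel it come to rest against the shoulder inside (the shoulders do not lie equally deep), firmly but without ramming it; do not push on the bearings with the gripper itself. Then stand the driver upright on the rubber mat again, let go, and leave the other things where they are.

Things in the scene. Friction and masses are not known exactly. Their poses are not given: they have to be found in the camera images.
- driver: bearing driver standing upright on the mat, 145 mm long, 0.25 to 0.42 kg, round. From below: flat aluminium pressing disc 45 mm in diameter (chamfered), 14 mm thick; steel shank 22 mm; black hand guard 44 mm in diameter from 66 to 72 mm; red handle 26 to 27 mm in diameter from 72 to 145 mm. Origin: centre of the flat pressing face (underside); z along the tool towards the handle. It pushes with the flat face
- driver_grip (a point): middle of the driver's handle, on its axis, 108 mm above the pressing face: gripped here with the fingers pointing along the tool towards its disc
- housing_face (a point): aluminium bearing housing, a block 80 x 165 x 50 mm clamped in a blue tilting vise that stands firm. This point: the centre of its upper face; z is the direction of both bores, out of them; y runs along the 165 mm side. z leans 21 to 33 degrees from vertical, roughly towards the robot. Jaws, screw and all else of the vise stay 15 mm or more below the plane of the upper face
- left_mouth (a point): centre of the mouth of the left bore (towards +y of the housing), on the upper face, 40 mm from the block's middle; axes as the housing's. The bore is 52.5 mm in diameter with a 1 mm chamfer
- right_mouth (a point): centre of the mouth of the right bore (towards -y of the housing), 80 mm from the left one; otherwise the same
- left_bearing: sealed ball bearing 25 x 52 x 15 mm, started square in the left bore, 1 to 13 mm proud. Origin: centre of its lower side; z out along the bore, upper face at z = 15 mm. A push fit: it slides inwards against 6 to 13 N and stays where left. The hidden shoulder stops it with its upper face 1 to 9 mm below the housing's face (varies, can only be felt): there the push rises steeply; 20 N is firm
- right_bearing: the same kind of bearing in the right bore, with its own fit and shoulder depth. The joint value of either bearing is how far it has slid in (m): it starts at 0.001 to 0.005 and is home on its shoulder at 0.015. No push above 30 N is ever needed
- mat: black rubber mat 440 x 400 x 4 mm lying fixed on the bench. Origin: centre of its underside; upper side at z = 4 mm; x along the 440 mm side
- micrometer: outside micrometer lying on the mat, about 150 mm long (along its x), 18 mm high; not to be disturbed. Origin: on its underside, in the middle between the ends of its frame
- spare_bearing: another bearing, 52 mm in diameter and 15 mm high, lying flat on the mat; not to be disturbed. Origin: centre of its underside
- oil: yellow oil bottle standing on the mat, 42 mm in diameter, 115 mm high; not to be disturbed. Origin: centre of its underside
- screwdriver: screwdriver, 190 mm long, lying on the bench on the far side of the vise from the mat; not to be disturbed. Its x runs towards the tip
Mind the look-alikes: they are no part of the job. What is shaped like the driver but turquoise is not meant.

How it is judged (in metres and radians):
On the way, in this order (a step that is already met when the one before it is completed fails the run):
1. one bearing has been pressed home on its shoulder with the driver (((value of joint left_bearing above 0.0138 m and contact force between driver and left_bearing above 3 N) or (value of joint right_bearing above 0.0138 m and contact force between driver and right_bearing above 3 N))), for 0.05 s.
2. both bearings are home on their shoulders (value of joint each of left_bearing, right_bearing above 0.0138 m), for 0.2 s.
At the end, for the whole second after the job is handed in: Both bearings stand on their shoulders (within 1.2 mm of fully home), and the driver stands upright (within 5 degrees) and at rest on the rubber mat, released (all of step 2 and angle between driver's own z axis and vertical below 0.08 rad and z of driver in the frame of mat between 0 and 0.008 m and x of driver in the frame of mat between -0.22 and 0.22 m and y of driver in the frame of mat between -0.2 and 0.2 m and contact force between driver and mat above 1 N and linear speed of driver below 0.01 m/s and contact force between the fingers and driver below 0.1 N); the robot touches nothing.
It fails at once if the work is rammed: the driver pushes on a bearing or on the rest of the housing and vise with more than 70 N (contact force between driver and left_bearing above 70 N or contact force between driver and right_bearing above 70 N or contact force between driver and housing above 70 N).
It fails at once if the gripper itself pushes on a bearing (contact force between any of the fingers, the arm and left_bearing above 2 N or contact force between any of the fingers, the arm and right_bearing above 2 N).
It fails at once if the micrometer, the spare bearing, the oil bottle or the screwdriver is moved by more than 20 mm (distance of any of micrometer, spare_bearing, oil, screwdriver from where it was at the start of the episode above 0.02 m).
It also fails if it takes over 51 s, if anything falls off the work surface, if the arm or the gripper's body presses on something with over 40 N, if the wrist force passes 120 N, or if a joint passes its speed limit or range.

### The arm

A 7-joint arm with a two-finger parallel gripper is mounted at the origin on the work surface. World frame = base frame: x ahead of the robot, y to its left, z up, the work surface at z = 0. Lengths are in mm, angles in rad, forces in N, time in s.
With the tool pointing down it reaches from about 350 to 900 mm from the base axis. Payload 8.1 kg.
Tool frame: the origin (TCP) lies between the finger pads; the fingertips stand 11 mm ahead of it and the grasp point (between the pads) lies 8 mm behind it (manip.tcp_to_tips is the z of the fingertips in the tool frame, in mm); z points along the fingers, y is the line along which they close (so a half turn about z gives the same grasp; the last joint's range is limited). The gripper opens to 92 mm and grips with 3 to 60 N. Pads are 19 mm wide; open, the fingers measure 130 mm over their backs; the gripper's body (75 mm by 190 mm) begins 47 mm behind the grasp point.
Start: joints at [-1.375, 0.434, 0.025, 1.573, -0.012, 1.134, -0.075], TCP at [184.011, 597.312, 237.742] pointing down, gripper open.
Joint ranges: [-2.62, 2.62], [-0.44, 2.09], [-1.27, 1.32], [0.08, 2.57], [-1.32, 4.46], [0.12, 2], [-2.74, 2.74]. Speed limits (rad/s): [2.22, 2.22, 3.01, 3.01, 3.14, 3.14, 3.14].

### API

Orientations are given as a unit quaternion [x, y, z, w].
In Python, from cell import manip, viewer, job_done gives the robot as it stands. The module is installed in compiled form; this text tells all that it offers.
- The arm moves only by the shell command python3 -m creep 'ROWS'. ROWS is a JSON object of lists of equal length, an entry for each row: "delta_pos": the shift along the tool's x, y, z as a fraction of full scale, a list of three; "twist": the turn about the tool's z as a fraction of full scale; "fingers": the gripper command: -1 is fully open, 1 is shut, values between are in proportion. A call has 1 to 8 rows; each row is the pose to reach, as a shift and turn from the pose commanded when the call began, along the tool's axes at that moment; what a row does not reach only later rows make up. Full scale, the value 1, is 150 mm for a shift and 90 degrees for a turn. A row lasts 1/8 s, in which the tool goes at most 62.5 mm and 10.7 degrees, less where a joint would pass 70% of its speed; a pose out of reach is approached as far as the arm can. A call with a number of a shift or a turn outside -1 to 1 is refused whole. A call with a gripper value outside its range is refused whole. The fingers move at their own pace and stop on an object; the grip force is fixed at half the most. Time passes only in rows, so rows that repeat a pose let the fingers close. It gives the time, the measured TCP pose, the force, the opening and the grip force at its end, in the units of the state.
- manip.get_obs(): the state, without advancing time (a new reading comes with each control period).
- viewer.camera(name): name is "scene" or "side" or "wrist"; returns a dict with "img" (384x512x3 uint8, blue, green, red), "camera_matrix" (3x3 intrinsics, pixels), "rvec" (rotation vector, rad) and "tvec" (3), from world to camera coordinates, as OpenCV has them; the wrist camera has in their place "hand_eye" (4x4, takes a point from camera to tool coordinates, whose origin is the TCP and whose axes are the flange's). Camera axes: x right, y down, z forward; pixel columns grow to the right and rows downward; lengths in mm; the calibration is good to about 2 mm. A picture is of the moment at which its call begins: read the wrist's pose just before it. There is no depth.
- job_done(): hands the job in; it is judged then, once.
The state is a dict: "time_s": time; "joints": joint angles; "qd": joint speeds; "joint_efforts": joint torques, N m; "tool_pos": TCP position; "orientation": TCP orientation; "ft_force": force on the tool from outside, world axes, zero at the start; "torque": the same for the moment, N m; "width": finger opening in mm; "finger_force": force on a finger pad.
Only numpy, scipy, OpenCV 4.12 (cv2) and the standard library are available. Lean on these libraries where they do the work, as an engineer would, in place of code of your own. Each camera call takes 0.05 s, during which the arm holds its last target. There are 200 camera calls.

## Working session

There is one attempt and no reset: what is moved stays moved. The work goes in short steps, Python scripts to look and compute and a shell command to move; the robot and the scene stay as the last step left them, time stands still between calls to the robot, and variables do not carry over. Pictures are saved under pics/ and viewed, at most 10 in all, crops included, and the job is handed in when it is done.

```bash
mkdir -p pics; cat > h.py <<'E'
import numpy as np, cv2
from scipy.spatial.transform import Rotation as R
from cell import manip, viewer, job_done
def grab(n,fn=None):
    o=manip.get_obs(); c=viewer.camera(n)
    K=np.array(c["camera_matrix"],float)
    if "rvec" in c:
        Rw=R.from_rotvec(np.ravel(c["rvec"])).as_matrix(); t=np.ravel(c["tvec"])
    else:
        H=np.array(c["hand_eye"]); T=np.eye(4); T[:3,:3]=R.from_quat(o["orientation"]).as_matrix(); T[:3,3]=o["tool_pos"]
        M=np.linalg.inv(T@H); Rw=M[:3,:3]; t=M[:3,3]
    if fn: cv2.imwrite("pics/"+fn,c["img"]); np.savez("pics/"+fn+".npz",K=K,R=Rw,t=t)
    return c["img"],K,Rw,t
def load(fn):
    d=np.load("pics/"+fn+".npz"); return d["K"],d["R"],d["t"]
def ray(P,uv):
    K,Rw,t=P; d=Rw.T@np.linalg.solve(K,[uv[0],uv[1],1.]); return -Rw.T@t,d/np.linalg.norm(d)
def onz(P,uv,z):
    c,d=ray(P,uv); return c+d*(z-c[2])/d[2]
def proj(P,X):
    K,Rw,t=P; p=K@(Rw@np.asarray(X,float)+t); return p[:2]/p[2]
def tri(obs):
    A=np.zeros((3,3)); b=np.zeros(3); L=[]
    for P,uv in obs:
        c,d=ray(P,uv); M=np.eye(3)-np.outer(d,d); A+=M; b+=M@c; L.append((c,M))
    X=np.linalg.solve(A,b); return X,[np.linalg.norm(M@(X-c)) for c,M in L]
E
python3 - <<'E'
from h import *
o=manip.get_obs(); print({k:np.round(v,3) for k,v in o.items()}, manip.tcp_to_tips)
ims=[]
for n in("scene","side"):
    im,K,Rw,t=grab(n,n+"0.png"); print(n,K[0,0],-Rw.T@t,Rw[2])
    ims.append(im)
    cv2.imwrite(f"pics/{n}0b.png",cv2.resize(im,(800,600),interpolation=cv2.INTER_CUBIC))
print(R.from_quat(o["orientation"]).as_matrix().round(3))
E
```

```text
{'time_s': np.float64(0.0), 'joints': array([-1.375,  0.435,  0.025,  1.574, -0.012,  1.134, -0.075]), 'qd': array([-0.001, -0.001, -0.001, -0.   , -0.001,  0.   , -0.   ]), 'joint_efforts': array([-3.0000e-03, -6.6786e+01,  9.8300e-01, -3.1446e+01, -6.1000e-02,
        4.3000e-02,  0.0000e+00]), 'tool_pos': array([183.884, 596.84 , 236.95 ]), 'orientation': array([ 0.149,  0.989, -0.001, -0.   ]), 'ft_force': array([ 0.944,  0.211, -0.106]), 'torque': array([ 0.033,  0.017, -0.062]), 'finger_force': np.float64(0.0), 'width': np.float64(91.784)} 11.0
scene 493.256291973816 [ 973.73785087 -622.5418001  1092.55152119] [-0.34892661  0.50666423 -0.78837909]
side 369.98141859216275 [ 359.5325466  -981.07008205  794.4924305 ] [ 0.15788145  0.80279591 -0.57497145]
[[-0.956  0.294 -0.   ]
 [ 0.294  0.956 -0.002]
 [-0.    -0.002 -1.   ]]
```

View pics/scene0b.png

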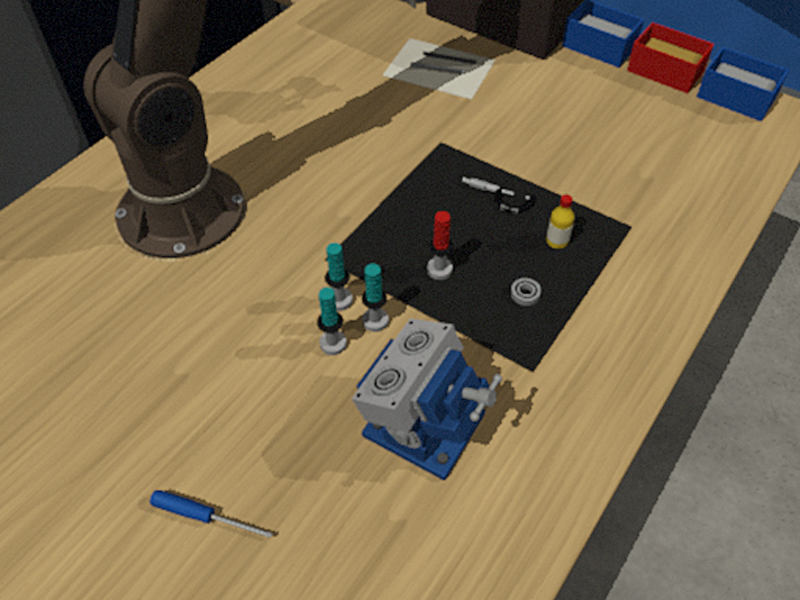

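View pics/side0b.png

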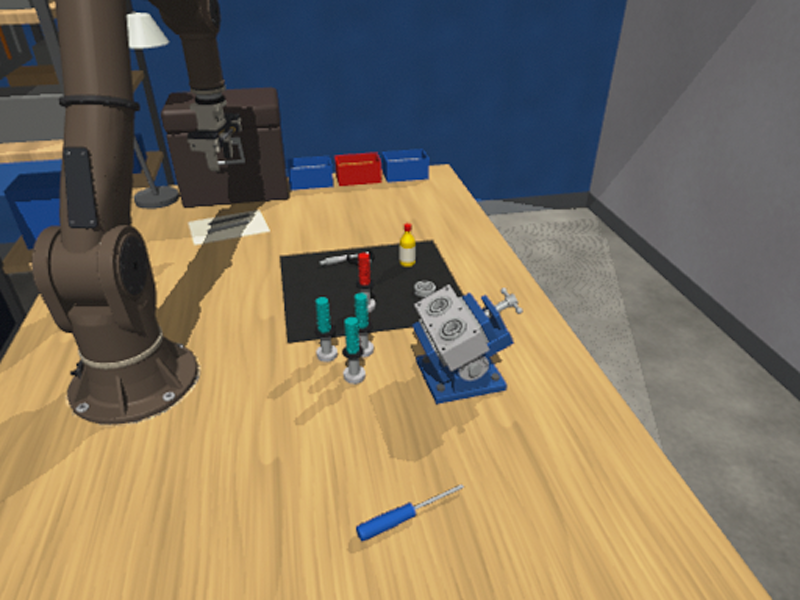

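The scene view shows the red driver on the mat, with its disc at about (440,268) in the 800-px view. Three turquoise look-alikes stand at (340,275), (375,298) and (330,320). Only the red one standing on the mat fits the description. The housing face spans (355–455, 320–420). The next step is to confirm in enlarged crops.

```bash
python3 - <<'E'
import cv2,numpy as np
a=cv2.imread("pics/scene0.png");b=cv2.imread("pics/side0.png")
def c(i,x,y): 
    o=cv2.resize(i[y:y+75,x:x+100],(400,300),interpolation=cv2.INTER_CUBIC)
    for k in range(0,100,10):
        cv2.line(o,(k*4,0),(k*4,5),(0,255,255),1); cv2.line(o,(0,k*4),(5,k*4),(0,255,255),1)
    return o
m=np.vstack([np.hstack([c(a,220,200),c(a,230,125)]),np.hstack([c(b,245,178),c(b,185,155)])])
cv2.imwrite("pics/comp.png",m)
E
```

```text
(no output)
```

View pics/comp.png

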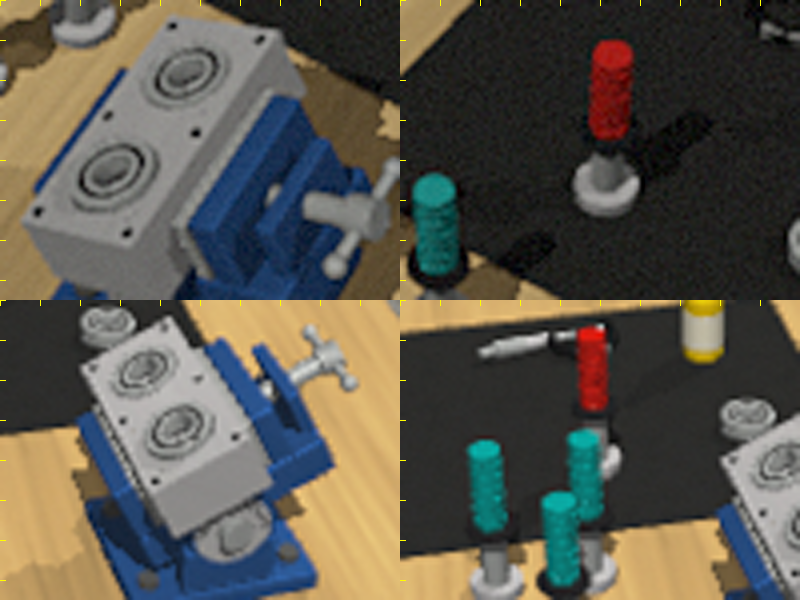

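Crops: the red driver stands alone on the mat, with its handle top at scene (283.5,137.5) and side (232.8,163). All six screw holes and the corners of the housing face are visible in both views, so I'll fit the poses.

```bash
cat > fit.py <<'E'
from h import *
from scipy.optimize import least_squares
S=load("scene0.png");D=load("side0.png")
s=np.array([(173,26),(262,41),(108,116),(195,132),(38,211),(127,233),(172,14),(284,37),(24,220),(137,247)])/4+[220,200]
d=np.array([(97,69),(166,28),(122,121),(199,78),(160,185),(236,137),(82,67),(165,16),(152,200),(271,171)])/4+[245,178]
# model: -x = left(far from table edge), +y far
def model(a,b,m): return np.array([(-a,b,0),(a,b,0),(-m,0,0),(m,0,0),(-a,-b,0),(a,-b,0),(-40,82.5,0),(40,82.5,0),(-40,-82.5,0),(40,-82.5,0)])
def res(p):
    X=R.from_rotvec(p[:3]).apply(model(*p[6:]))+p[3:6]
    return np.concatenate([[proj(S,x)-u for x,u in zip(X,s)],[proj(D,x)-u for x,u in zip(X,d)]]).ravel()
for k in range(10): print(k,*[np.round(v,1) for v in tri([(S,s[k]),(D,d[k])])])
r=least_squares(res,[0,-.4,0,600,0,150,32,74,32],loss="soft_l1")
p=r.x; M=R.from_rotvec(p[:3]).as_matrix()
print("rms",np.sqrt(np.mean(res(p)**2)),"pos",p[3:6].round(1),p[6:].round(1)); print(M.round(3),"tilt",np.degrees(np.arccos(M[2,2])))
print("L",p[3:6]+40*M[:,1],"R",p[3:6]-40*M[:,1]); print(res(p).reshape(-1,2).round(1).tolist())
print("drv top",tri([(S,(283.5,137.5)),(D,(232.75,163))]), "by z149",onz(S,(283.5,137.5),149),onz(D,(232.75,163),149))
b=onz(S,(281.5,173.5),4); print("disc approx",b)
for q in [(S,(305,247)),(D,(1,1))][:0]: pass
E
python3 fit.py
```

```text
0 [588.3 -52.1 142.4] [2.7 2.7]
1 [645.7 -45.6 167.8] [1.3 1.3]
2 [ 592.  -123.9  141.4] [0.8 0.8]
3 [ 650.  -120.8  170.7] [1.4 1.4]
4 [ 598.8 -199.3  141.2] [3.3 3.3]
5 [ 655.6 -193.8  169.1] [1.3 1.3]
6 [579.7 -40.8 137. ] [1.6 1.6]
7 [651.3 -32.  166.7] [2.2 2.2]
8 [ 592.2 -204.3  132.5] [3. 3.]
9 [ 669.8 -202.8  155.2] [14.3 14.3]
rms 1.7137617522736324 pos [ 621.7 -120.9  154.1] [32.  74.2 32.1]
[[ 0.906 -0.077 -0.416]
 [ 0.07   0.997 -0.031]
 [ 0.418 -0.001  0.909]] tilt 24.6839294709834
L [618.64172017 -81.06075808 154.05178871] R [ 624.78685334 -160.82435791  154.12581536]
[[0.4, 0.5], [0.1, 0.3], [0.4, 0.5], [0.9, 0.9], [0.7, 0.8], [0.7, 0.8], [-0.2, 0.7], [-0.9, -0.8], [-0.5, 0.7], [-0.9, 1.0], [-1.2, -0.6], [-0.6, -0.3], [-0.0, -0.1], [-0.3, 0.1], [-1.2, -1.2], [-0.2, -0.2], [-0.5, -0.3], [1.0, 0.0], [-0.7, -1.7], [-5.4, -8.3]]
drv top (array([506.11947302, 161.4143756 , 148.52810844]), [np.float64(1.8754891136954257), np.float64(1.8754891136955005)]) by z149 [504.63105837 162.92329669 149.        ] [506.82268558 157.50897481 149.        ]
disc approx [506.11471553 160.38740095   4.        ]
```

Face tilt is 24.7° towards the robot and the driver is at about (506,161). The moves can't tilt the tool, so I'll grip with the closing line along the housing's y and let the driver pivot between the pads: first against the mat, then on the bearing.

```bash
python3 -m creep '{"delta_pos":[[-0.33,-0.25,0],[-0.66,-0.5,0],[-1,-0.75,0],[-1,-0.75,0]],"twist":[-0.1,-0.2,-0.239,-0.239],"fingers":[-1,-1,-1,-1]}'
cat > go.py <<'E'
import sys; from h import *
# go.py x y z : shift in tool axes/150 to reach TCP target
o=manip.get_obs(); M=R.from_quat(o["orientation"]).as_matrix(); g=np.array(list(map(float,sys.argv[1:4])))
print("t",o["time_s"],"pos",np.round(o["tool_pos"],1),"delta",np.round(M.T@(g-o["tool_pos"])/150,3),"ydir",M[:2,1].round(3),"z",M[:,2].round(3),"F",np.round(o["ft_force"],1),"w",round(float(o["width"]),1))
E
python3 go.py 506 161 225
python3 - <<'E'
from h import *
S=load("scene0.png")
for n,uv,z in [("t1",(214,161),145),("t2",(239,174),145),("t3",(210,190),145),("oil",(358,155),4),("spare",(336,187),4),("mic",(310,122),10)]: print(n,onz(S,uv,z).round(0))
E
```

```text
time_s: 0.6
tool_pos: [298.2, 440.9, 237.7]
orientation: [-0.034, 0.999, -0.001, 0.001]
ft_force: [0.6, -0.3, 0.3]
width: 91.8
finger_force: 0.0
t 0.6 pos [298.2 440.9 237.7] delta [-1.253 -1.957  0.091] ydir [-0.069  0.998] z [ 0.001 -0.002 -1.   ] F [ 0.6 -0.3  0.3] w 91.8
t1 [402.  -5. 145.]
t2 [480.  -3. 145.]
t3 [452. -84. 145.]
oil [653. 350.   4.]
spare [659. 207.   4.]
mic [467. 382.  10.]
```

```bash
python3 -m creep '{"delta_pos":[[-0.2,-0.33,0],[-0.4,-0.66,0],[-0.6,-1,0],[-0.6,-1,0]],"twist":[0,0,0,0],"fingers":[-1,-1,-1,-1]}'
python3 -m creep '{"delta_pos":[[-0.22,-0.33,0],[-0.44,-0.66,0],[-0.65,-0.95,0.08],[-0.65,-0.95,0.08]],"twist":[0,0,0,0],"fingers":[-1,-1,-1,-1]}'
python3 go.py 506 161 104
python3 - <<'E'
from h import *
im,*P=grab("wrist","w1.png")
cv2.imwrite("pics/w1b.png",cv2.resize(im,(800,600),interpolation=cv2.INTER_CUBIC))
print([proj(P,(506,161,149)),proj(P,(506,161,4))])
E
```

```text
time_s: 1.1
tool_pos: [398.0, 299.1, 237.7]
orientation: [-0.034, 0.999, -0.001, 0.0]
ft_force: [-0.8, 1.2, 0.5]
width: 91.9
finger_force: 0.0
time_s: 1.6
tool_pos: [505.1, 165.5, 224.7]
orientation: [-0.035, 0.999, -0.001, -0.0]
ft_force: [-0.3, 0.3, 0.1]
width: 91.7
finger_force: 0.0
t 1.6 pos [505.1 165.5 224.7] delta [-0.004 -0.029  0.805] ydir [-0.071  0.998] z [-0.001 -0.002 -1.   ] F [-0.3  0.3  0.1] w 91.7
[array([251.22282023, 199.77707078]), array([253.71488178, 166.83550481])]
```

View pics/w1b.png

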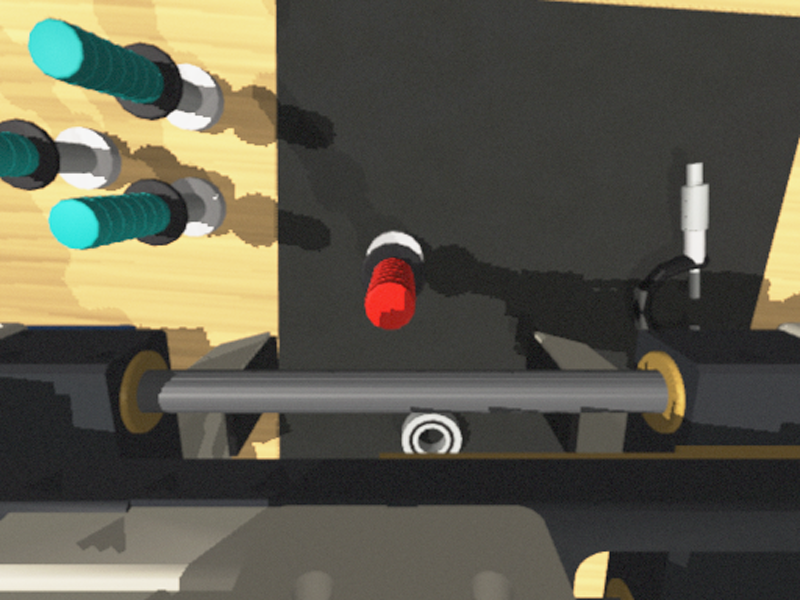

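The wrist view shows the red handle top at (390,307) of 800, within about 1 mm of the triangulated spot, centred between the fingers. Descend and grip.

```bash
python3 -m creep '{"delta_pos":[[0,-0.03,0.3],[0,-0.03,0.6],[0,-0.03,0.8],[0,-0.03,0.805],[0,-0.03,0.805],[0,-0.03,0.805],[0,-0.03,0.805],[0,-0.03,0.805]],"twist":[0,0,0,0,0,0,0,0],"fingers":[-1,-1,-1,-1,1,1,1,1]}'
python3 go.py 506 161 104
```

```text
time_s: 2.65
tool_pos: [504.2, 163.9, 105.5]
orientation: [-0.038, 0.999, 0.0, 0.0]
ft_force: [0.4, -0.2, 0.2]
width: 56.5
finger_force: 0.0
t 2.65 pos [504.2 163.9 105.5] delta [-0.011 -0.02   0.01 ] ydir [-0.076  0.997] z [ 0.001  0.    -1.   ] F [ 0.4 -0.2  0.2] w 56.5
```

```bash
python3 -m creep '{"delta_pos":[[0,-0.015,0],[0,-0.015,0],[0,-0.015,0],[0,-0.015,0],[0,-0.015,0],[0,-0.015,0]],"twist":[0,0,0,0,0,0],"fingers":[1,1,1,1,1,1]}'
python3 go.py 506 161 104
```

```text
time_s: 3.4
tool_pos: [504.0, 161.5, 104.9]
orientation: [-0.038, 0.999, -0.0, -0.0]
ft_force: [1.1, -0.8, -1.6]
width: 25.4
finger_force: 30.0
t 3.4 pos [504.  161.5 104.9] delta [-0.013 -0.004  0.006] ydir [-0.076  0.997] z [-0. -0. -1.] F [ 1.1 -0.8 -1.6] w 25.4
```

Gripped (30 N, 25.4 mm). Next I'll tilt the driver about its disc edge on the rubber mat.

```bash
python3 -m creep '{"delta_pos":[[0.04,-0.004,0],[0.077,-0.007,0],[0.155,-0.01,0],[0.232,-0.006,0],[0.285,0.0,0],[0.32,0,0.006],[0.335,0,0.012],[0.335,0,0.012]],"twist":[0,0,0,0,0,0,0,0],"fingers":[1,1,1,1,1,1,1,1]}'
```

```text
time_s: 4.4
tool_pos: [457.2, 158.3, 105.0]
orientation: [-0.038, 0.999, 0.001, 0.003]
ft_force: [4.9, -1.5, 9.8]
width: 25.7
finger_force: 30.0
```

```bash
python3 - <<'E'
from h import *
o=[]
for n in("scene","side"):
    im,*P=grab(n,n+"1.png"); u,v=proj(P,(475,160,60)); x,y=int(u)-50,int(v)-45
    print(n,x,y); o.append(cv2.resize(im[y:y+90,x:x+100],(400,360),interpolation=cv2.INTER_CUBIC))
cv2.imwrite("pics/tilt.png",np.hstack(o))
E
```

```text
scene 222 110
side 174 139
```

View pics/tilt.png

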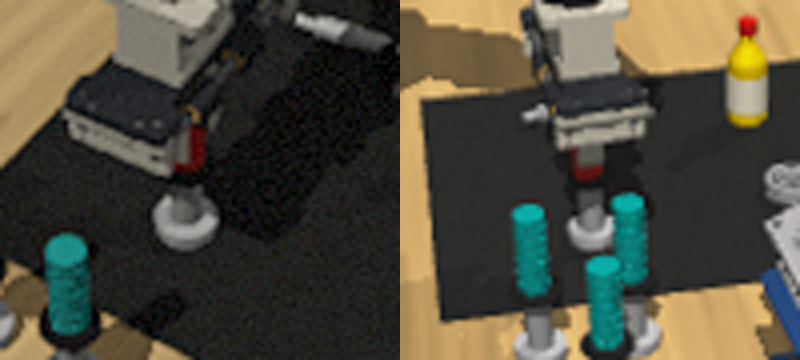

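The crop shows the driver still upright, with its disc at scene (269,164), so it slid along with the tool. Friction at 10 N is less than the pads' holding torque. I'll press harder and drag again.

```bash
python3 - <<'E'
from h import *
S=load("scene0.png");print([onz(S,np.array(p)/1.5625,4).round(0) for p in [(440,143),(630,228),(533,369),(340,243),(345,233)]])
E
python3 -m creep '{"delta_pos":[[0,0,0.02],[0,0,0.036],[0.03,0,0.036],[0.06,0,0.03],[0.1,0,0.026],[0.14,0,0.026],[0.18,0,0.026]],"twist":[0,0,0,0,0,0,0],"fingers":[1,1,1,1,1,1,1]}'
```

```text
[array([312., 457.,   4.]), array([748., 461.,   4.]), array([751.,  71.,   4.]), array([313., 110.,   4.]), array([305., 136.,   4.])]
time_s: 5.38
tool_pos: [430.4, 156.3, 101.1]
orientation: [-0.038, 0.999, 0.001, 0.004]
ft_force: [5.0, -2.7, 6.5]
width: 25.6
finger_force: 30.0
```

```bash
python3 - <<'E'
from h import *
o=[]
for n in("scene","side"):
    im,*P=grab(n,n+"2.png"); u,v=proj(P,(440,156,60)); x,y=int(u)-40,int(v)-36
    print(n,x,y,"pred disc top centre if upright",(proj(P,(430.4,156.3,18))-[x,y])*5); o.append(cv2.resize(im[y:y+72,x:x+80],(400,360),interpolation=cv2.INTER_CUBIC))
cv2.imwrite("pics/tilt2.png",np.hstack(o))
E
```

```text
scene 221 115 pred disc top centre if upright [190.39309724 224.19756385]
side 175 150 pred disc top centre if upright [193.57095036 230.90654883]
```

View pics/tilt2.png

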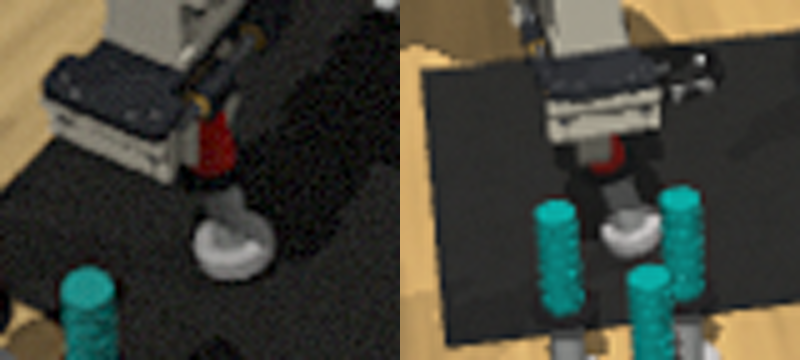

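It's now visibly tilted: the disc centre is at scene crop (232,246) and side crop (231,231), with the handle leaning towards the robot. Estimate the angle.

```bash
python3 - <<'E'
from h import *
from scipy.optimize import least_squares
S=load("scene2.png");D=load("side2.png")
s=np.array((232,246))/5+[221,115]; d=np.array((231,231))/5+[175,150]
X,e=tri([(S,s),(D,d)]); print(X,e, onz(S,s,18),onz(D,d,18))
G=np.array([430.4,156.3,109.1]); v=G-X; print("tilt",np.degrees(np.arctan2(-v[0],v[2])),np.degrees(np.arctan2(v[1],v[2])),np.linalg.norm(v))
E
```

```text
[457.82750906 159.34299132  12.74350051] [np.float64(0.7834892528395888), np.float64(0.7834892528397157)] [459.63805171 156.27962418  18.        ] [457.56555099 150.56916078  18.        ]
tilt 15.888800474533623 -1.8088310943193688 100.23025014494793
```

```bash
python3 -m creep '{"delta_pos":[[0,0,0.022],[0.03,0,0.026],[0.06,0,0.03],[0.09,0,0.034],[0.12,0,0.042],[0.14,0,0.046],[0.14,0,0.046]],"twist":[0,0,0,0,0,0,0],"fingers":[1,1,1,1,1,1,1]}'
python3 - <<'E'
from h import *
o=[]
for n in("scene","side"):
    im,*P=grab(n,n+"3.png"); u,v=proj(P,(430,156,60)); x,y=int(u)-40,int(v)-36
    print(n,x,y); o.append(cv2.resize(im[y:y+72,x:x+80],(400,360),interpolation=cv2.INTER_CUBIC))
cv2.imwrite("pics/tilt3.png",np.hstack(o))
E
```

```text
time_s: 6.35
tool_pos: [407.4, 154.8, 93.7]
orientation: [-0.038, 0.999, 0.001, 0.002]
ft_force: [-0.4, -1.2, 14.6]
width: 25.4
finger_force: 30.0
scene 218 114
side 172 150
```

View pics/tilt3.png

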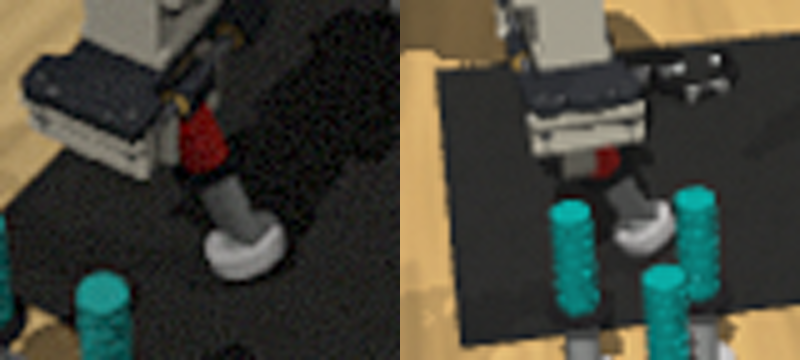

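```bash
python3 - <<'E'
from h import *
S=load("scene3.png");D=load("side3.png")
s=np.array((246,249))/5+[218,114]; d=np.array((244,229))/5+[172,150]
X,e=tri([(S,s),(D,d)]); print(X,e)
G=np.array([407.4,154.8,101.7]); v=G-X; print("tilt",np.degrees(np.arctan2(-v[0],v[2])),np.degrees(np.arctan2(v[1],v[2])),np.linalg.norm(v))
# candidates: grip dist g from lowest edge on mat
for a in (20,22,24,26,28,30):
    A=np.radians(a); g=(97.7-22.5*np.sin(A)*1)/np.cos(A)
    ax=np.array([-np.sin(A),0,np.cos(A)])
    print(a,"g",g.round(1),[ (proj(P,G-ax*(g-7))-o)*5 for P,o in((S,[218,114]),(D,[172,150]))], [(proj(P,G-ax*(g-69))-o)*5 for P,o in((S,[218,114]),(D,[172,150]))])
E
```

```text
[456.74343861 159.72031419  14.07257565] [np.float64(0.35685193606242654), np.float64(0.35685193606227966)]
tilt 29.38407791113974 -3.213805725204923 100.68540075004898
20 g 95.8 [array([214.34794541, 235.94088257]), array([218.68483629, 230.58775139])] [array([183.67494695, 151.35037221]), array([184.17860198, 167.37699021])]
22 g 96.3 [array([218.72819784, 237.49456009]), array([222.77474423, 229.39344191])] [array([185.21568215, 152.29671473]), array([185.66278859, 167.36840141])]
24 g 96.9 [array([223.19001568, 239.11014536]), array([226.93342318, 228.21176195])] [array([186.87248422, 153.40974781]), array([187.26474563, 167.451056  ])]
26 g 97.7 [array([227.75239014, 240.79851303]), array([231.1783514 , 227.04158686])] [array([188.66781409, 154.70067357]), array([189.00564895, 167.62221905])]
28 g 98.7 [array([232.43619344, 242.57149203]), array([235.52859552, 225.88158669])] [array([190.6258678, 156.1814403]), array([190.90822479, 167.8788276 ])]
30 g 99.8 [array([237.26453384, 244.4420497 ]), array([240.00511336, 224.73019038])] [array([192.7729149 , 157.86492173]), array([192.99704984, 168.21745687])]
```

The tilt is about 29–30°, a bit more than the bore's 24.7°, and the driver slid up about 7 mm in the grip (g≈100). I'll drag back a little under load, then lift and carry it to the left bore.

```bash
python3 -m creep '{"delta_pos":[[-0.02,0,0.008],[-0.045,0,0.008],[-0.07,0,0.004],[-0.09,0,0.0],[-0.09,0,0.0]],"twist":[0,0,0,0,0],"fingers":[1,1,1,1,1]}'
python3 - <<'E'
from h import *
for n in("scene","side"): grab(n,n+"4.png")
# g from height: cos law
o=manip.get_obs(); G=np.array(o["tool_pos"])+[0,0,8]; print(G,o["ft_force"])
# cross-correlate disc patch between image 3 and 4 to get pixel shift
for n,c in(("scene",(267,164)),("side",(221,196))):
    a=cv2.imread(f"pics/{n}3.png");b=cv2.imread(f"pics/{n}4.png");x,y=c
    t=cv2.resize(a[y-8:y+9,x-9:x+10],None,fx=4,fy=4,interpolation=3);w=cv2.resize(b[y-18:y+19,x-19:x+20],None,fx=4,fy=4,interpolation=3)
    r=cv2.matchTemplate(w,t,cv2.TM_CCOEFF_NORMED);_,v,_,l=cv2.minMaxLoc(r);print(n,v,l[0]/4-10,l[1]/4-10)
E
```

```text
time_s: 7.08
tool_pos: [419.7, 155.7, 93.8]
orientation: [-0.038, 0.999, 0.001, 0.0]
ft_force: [-6.9, -0.4, 24.9]
width: 25.0
finger_force: 30.0
[419.65409691 155.64451118 101.80992101] [-5.80051473 -0.39649001 23.93067841]
scene 0.9016403555870056 0.0 1.0
side 0.9367271661758423 0.0 0.0
```

The disc stayed put while the grip moved 12 mm, so the tilt is now about 24°. Lift and carry.

```bash
python3 -m creep '{"delta_pos":[[0,0,-0.25],[0,0,-0.55],[-0.1,-0.15,-0.85],[-0.25,-0.45,-1],[-0.4,-0.75,-1],[-0.42,-0.82,-1],[-0.42,-0.82,-1]],"twist":[0,0,0,0,0,0,0],"fingers":[1,1,1,1,1,1,1]}'
python3 go.py 566 -82 268
```

```text
time_s: 8.05
tool_pos: [491.0, 36.9, 241.7]
orientation: [-0.037, 0.999, -0.0, -0.001]
ft_force: [-0.1, 0.7, -3.8]
width: 25.5
finger_force: 30.0
t 8.05 pos [491.   36.9 241.7] delta [-0.439 -0.828 -0.176] ydir [-0.075  0.997] z [-0.002 -0.    -1.   ] F [-0.1  0.7 -3.8] w 25.5
```

```bash
python3 -m creep '{"delta_pos":[[-0.05,-0.1,-0.17],[-0.2,-0.4,-0.176],[-0.35,-0.7,-0.176],[-0.44,-0.828,-0.176],[-0.44,-0.828,-0.176]],"twist":[0,0,0,0,0],"fingers":[1,1,1,1,1]}'
python3 go.py 566 -82 268
python3 - <<'E'
from h import *
o=[]
for n in("scene","side"):
    im,*P=grab(n,n+"5.png"); u,v=proj(P,(600,-95,190)); x,y=int(u)-40,int(v)-50
    print(n,x,y); o.append(cv2.resize(im[y:y+100,x:x+80],(400,500),interpolation=cv2.INTER_CUBIC))
cv2.imwrite("pics/p5.png",np.hstack(o))
E
```

```text
time_s: 8.68
tool_pos: [567.1, -81.2, 267.9]
orientation: [-0.038, 0.999, 0.0, -0.001]
ft_force: [0.3, -0.3, -4.6]
width: 25.4
finger_force: 30.0
t 8.675 pos [567.1 -81.2 267.9] delta [ 0.008 -0.005 -0.001] ydir [-0.076  0.997] z [-0.002  0.    -1.   ] F [ 0.3 -0.3 -4.6] w 25.4
scene 217 160
side 236 138
```

View pics/p5.png

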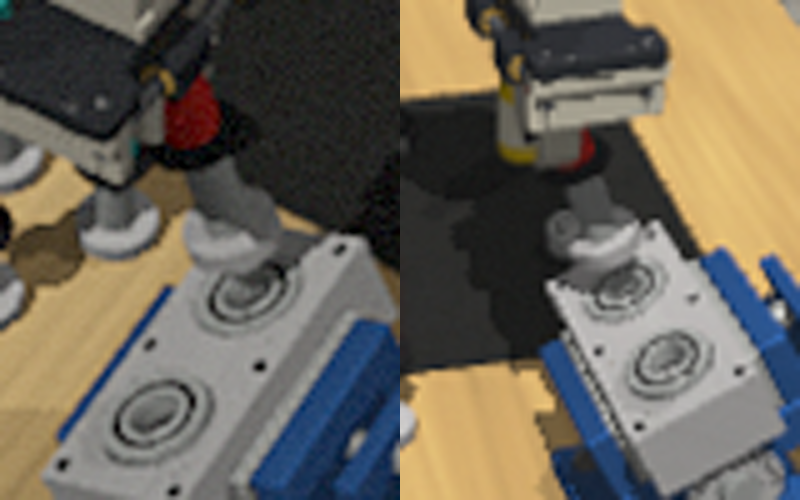

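The view shows the disc hovering over the left bore, its tilt matching the face by eye. Disc centre is at scene crop (232,238) and side crop (197,240). Now triangulate the disc and both bearings with the same cameras.

```bash
python3 - <<'E'
from h import *
S=load("scene5.png");D=load("side5.png")
C,e=tri([(S,np.array((232,238))/5+[217,160]),(D,np.array((197,240))/5+[236,138])]);print("disc mid",C.round(1),e[0].round(1))
M=np.array([[.906,-.077,-.416],[.07,.997,-.031],[.418,-.001,.909]]);F=np.array([621.7,-120.9,154.1])
print("disc in housing",(M.T@(C-F)).round(1))
G=np.array([567.1,-81.2,275.9]);v=G-C;print("axis",(v/np.linalg.norm(v)).round(3),np.linalg.norm(v)+7, "tilt",np.degrees(np.arctan2(-v[0],v[2])))
for n,s,d in(("L",(266.5,218),(280.5,196)),("R",(248.5,243.75),(289.75,210.75))):
    X,e=tri([(S,s),(D,d)]);print(n,X.round(1),e[0].round(1),"housing",(M.T@(X-F)).round(1))
E
```

```text
disc mid [604.2 -76.5 186.2] 2.1
disc in housing [ 0.7 45.6 35. ]
axis [-0.382 -0.049  0.923] 104.22354867749449 tilt 22.47333283412541
L [617.2 -81.2 154.3] 1.8 housing [-1.2 40.   0.8]
R [ 623.9 -161.8  155.8] 1.5 housing [ -0.2 -41.    1.9]
```

```bash
python3 -m creep '{"delta_pos":[[0,-0.014,0.03],[-0.025,-0.027,0.07],[-0.045,-0.027,0.115],[-0.054,-0.027,0.136],[-0.054,-0.027,0.136]],"twist":[0,0,0,0,0],"fingers":[1,1,1,1,1]}'
python3 go.py 566 -82 268
```

```text
time_s: 9.4
tool_pos: [575.4, -84.8, 248.0]
orientation: [-0.038, 0.999, 0.0, -0.0]
ft_force: [-0.7, -0.2, -4.7]
width: 25.7
finger_force: 30.0
t 9.4 pos [575.4 -84.8 248. ] delta [ 0.061  0.024 -0.134] ydir [-0.077  0.997] z [-0.001  0.    -1.   ] F [-0.7 -0.2 -4.7] w 25.7
```

```bash
python3 -m creep '{"delta_pos":[[-0.006,0,0.012],[-0.011,0,0.024],[-0.017,0,0.036],[-0.017,0,0.036]],"twist":[0,0,0,0],"fingers":[1,1,1,1]}'
python3 go.py 566 -82 268
```

```text
time_s: 9.9
tool_pos: [578.0, -84.8, 243.2]
orientation: [-0.038, 0.999, 0.0, 0.0]
ft_force: [-2.7, -0.1, 0.6]
width: 25.5
finger_force: 30.0
t 9.9 pos [578.  -84.8 243.2] delta [ 0.079  0.025 -0.165] ydir [-0.076  0.997] z [ 0.  0. -1.] F [-2.7 -0.1  0.6] w 25.5
```

Contact is felt (about 6 N along the bore). Check the centring before pressing.

```bash
python3 - <<'E'
from h import *
o=[]
for n in("scene","side"):
    im,*P=grab(n,n+"6.png"); u,v=proj(P,(612,-90,170)); x,y=int(u)-25,int(v)-31
    print(n,x,y); o.append(cv2.resize(im[y:y+62,x:x+50],(400,496),interpolation=cv2.INTER_CUBIC))
cv2.imwrite("pics/p6.png",np.hstack(o))
E
```

```text
scene 237 185
side 254 162
```

View pics/p6.png

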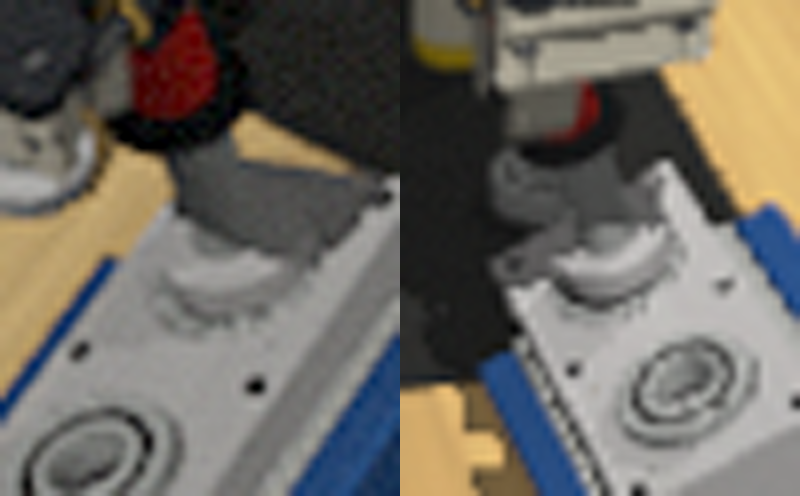

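The disc sits centred on the left bearing in both crops: side x≈612 (bearing 612), scene x≈232 (bearing 236). Now press along the bore.

```bash
python3 -m creep '{"delta_pos":[[-0.006,0,0.012],[-0.011,0,0.024],[-0.017,0,0.036],[-0.022,0,0.048],[-0.028,0,0.061],[-0.028,0,0.061]],"twist":[0,0,0,0,0,0],"fingers":[1,1,1,1,1,1]}'; python3 go.py 578 -84.8 243.2
```

```text
time_s: 10.75
tool_pos: [581.8, -84.7, 235.3]
orientation: [-0.038, 0.999, 0.0, 0.0]
ft_force: [-11.7, -0.3, 17.9]
width: 25.6
finger_force: 30.0
t 10.75 pos [581.8 -84.7 235.3] delta [ 0.025  0.001 -0.053] ydir [-0.076  0.997] z [ 0.  0. -1.] F [-11.7  -0.3  17.9] w 25.6
```

```bash
python3 -m creep '{"delta_pos":[[-0.004,0,0.008],[-0.006,0,0.012],[-0.006,0,0.012]],"twist":[0,0,0],"fingers":[1,1,1]}'; python3 go.py 578 -84.8 243.2
```

```text
time_s: 11.12
tool_pos: [582.2, -85.1, 235.0]
orientation: [-0.038, 0.999, 0.0, 0.0]
ft_force: [-19.1, -0.4, 31.9]
width: 25.4
finger_force: 30.0
t 11.125 pos [582.2 -85.1 235. ] delta [ 0.027  0.004 -0.055] ydir [-0.076  0.997] z [ 0.     0.001 -1.   ] F [-19.1  -0.4  31.9] w 25.4
```

There's a steep rise to 40 N axial with no motion, so the left bearing feels seated. Retract, shift 80 mm along the housing, and check the bearing depth numerically.

```bash
python3 -m creep '{"delta_pos":[[0.04,0,-0.087],[0.083,0,-0.182],[0.083,-0.2,-0.182],[0.083,-0.45,-0.182],[0.083,-0.533,-0.182],[0.083,-0.533,-0.182]],"twist":[0,0,0,0,0,0],"fingers":[1,1,1,1,1,1]}'; python3 go.py 578 -84.8 243.2
python3 - <<'E'
from h import *
for n,c in(("scene",(266,218)),("side",(280,196))):
    b,*P=grab(n,n+"7.png");a=cv2.imread(f"pics/{n}0.png");x,y=c
    for nm,(xx,yy),h in(("ctr",c,6),):
        t=cv2.resize(a[yy-h:yy+h+1,xx-h:xx+h+1],None,fx=4,fy=4,interpolation=3);w=cv2.resize(b[yy-h-8:yy+h+9,xx-h-8:xx+h+9],None,fx=4,fy=4,interpolation=3)
        r=cv2.matchTemplate(w,t,cv2.TM_CCOEFF_NORMED);_,v,_,l=cv2.minMaxLoc(r);print(n,v,l[0]/4-8,l[1]/4-8)
    L=np.array([618.6,-81,154]);print("10mm in ->",proj(P,L+10*np.array([.416,.031,-.909]))-proj(P,L))
E
```

```text
time_s: 11.88
tool_pos: [576.7, -165.7, 259.2]
orientation: [-0.037, 0.999, -0.0, -0.0]
ft_force: [-0.1, -0.3, -3.8]
width: 25.3
finger_force: 30.0
t 11.875 pos [ 576.7 -165.7  259.2] delta [-0.049  0.537  0.107] ydir [-0.075  0.997] z [-0. -0. -1.] F [-0.1 -0.3 -3.8] w 25.3
scene 0.3298163115978241 0.0 2.0
10mm in -> [1.50775307 2.98354355]
side 0.5221081376075745 2.0 -7.0
10mm in -> [1.17770611 2.22710017]
```

```bash
python3 -m creep '{"delta_pos":[[-0.014,0,0.03],[-0.028,0,0.061],[-0.033,0,0.073],[-0.033,0,0.073]],"twist":[0,0,0,0],"fingers":[1,1,1,1]}'; python3 -m creep '{"delta_pos":[[-0.006,0,0.012],[-0.011,0,0.024],[-0.011,0,0.024]],"twist":[0,0,0],"fingers":[1,1,1]}';python3 -m creep '{"delta_pos":[[-0.006,0,0.012],[-0.011,0,0.024],[-0.011,0,0.024]],"twist":[0,0,0],"fingers":[1,1,1]}'
```

```text
time_s: 12.48
tool_pos: [581.7, -164.1, 248.3]
orientation: [-0.039, 0.999, 0.0, -0.0]
ft_force: [-1.2, 0.9, -2.3]
width: 25.6
finger_force: 30.0
time_s: 12.85
tool_pos: [583.3, -164.3, 245.0]
orientation: [-0.038, 0.999, 0.0, 0.0]
ft_force: [-3.8, 3.2, 2.8]
width: 25.6
finger_force: 30.0
time_s: 13.22
tool_pos: [585.0, -164.2, 241.2]
orientation: [-0.038, 0.999, 0.0, 0.0]
ft_force: [-3.4, 1.4, 2.3]
width: 25.2
finger_force: 30.0
```

```bash
python3 -m creep '{"delta_pos":[[-0.006,0,0.012],[-0.011,0,0.024],[-0.011,0,0.024]],"twist":[0,0,0],"fingers":[1,1,1]}'; python3 -m creep '{"delta_pos":[[-0.004,0,0.009],[-0.008,0,0.018],[-0.008,0,0.018]],"twist":[0,0,0],"fingers":[1,1,1]}'
```

```text
time_s: 13.6
tool_pos: [586.4, -164.3, 238.4]
orientation: [-0.038, 0.999, 0.0, 0.0]
ft_force: [-7.6, 3.1, 9.4]
width: 25.4
finger_force: 30.1
time_s: 13.98
tool_pos: [586.9, -164.9, 237.9]
orientation: [-0.038, 0.999, 0.0, 0.0]
ft_force: [-18.9, 4.5, 29.8]
width: 25.6
finger_force: 30.2
```

```bash
python3 -m creep '{"delta_pos":[[-0.004,0,0.009],[-0.006,0,0.012],[-0.006,0,0.012]],"twist":[0,0,0],"fingers":[1,1,1]}'
```

```text
time_s: 14.35
tool_pos: [587.5, -165.3, 237.5]
orientation: [-0.038, 0.999, 0.0, 0.001]
ft_force: [-24.3, 4.3, 40.8]
width: 25.6
finger_force: 30.2
```

It seated with a steep rise, about 50 N axial and no motion. Retract and head back to the mat, then check both bearings with the last picture.

```bash
python3 -m creep '{"delta_pos":[[0.06,0,-0.13],[0.125,0,-0.28],[0.15,0.25,-0.3],[0.2,0.6,-0.3],[0.25,0.9,-0.3],[0.25,1,-0.3],[0.25,1,-0.3]],"twist":[0,0,0,0,0,0,0],"fingers":[1,1,1,1,1,1,1]}'; python3 -m creep '{"delta_pos":[[0.1,0.35,0],[0.2,0.7,0],[0.3,1,0],[0.3,1,0]],"twist":[0,0,0,0],"fingers":[1,1,1,1]}'
python3 go.py 465 190 260
python3 - <<'E'
from h import *
o=[]
for n in("scene","side"):
    im,*P=grab(n,n+"8.png"); u,v=proj(P,(620,-120,150)); x,y=int(u)-33,int(v)-33
    o.append(cv2.resize(im[y:y+66,x:x+66],(400,400),interpolation=cv2.INTER_CUBIC))
    a=cv2.imread(f"pics/{n}0.png"); o.append(cv2.resize(a[y:y+66,x:x+66],(400,400),interpolation=cv2.INTER_CUBIC))
m=np.vstack([np.hstack(o[:2]),np.hstack(o[2:])]);cv2.imwrite("pics/p8.png",cv2.resize(m,(600,600)))
E
```

```text
time_s: 15.22
tool_pos: [540.3, -16.8, 278.1]
orientation: [-0.039, 0.999, -0.0, 0.0]
ft_force: [0.6, -0.7, -3.4]
width: 25.5
finger_force: 29.9
time_s: 15.72
tool_pos: [483.1, 130.9, 278.0]
orientation: [-0.04, 0.999, 0.0, -0.0]
ft_force: [-0.4, -0.8, -4.0]
width: 25.4
finger_force: 30.0
t 15.725 pos [483.1 130.9 278. ] delta [0.089 0.402 0.12 ] ydir [-0.08   0.997] z [-0.     0.001 -1.   ] F [-0.4 -0.8 -4. ] w 25.4
```

View pics/p8.png

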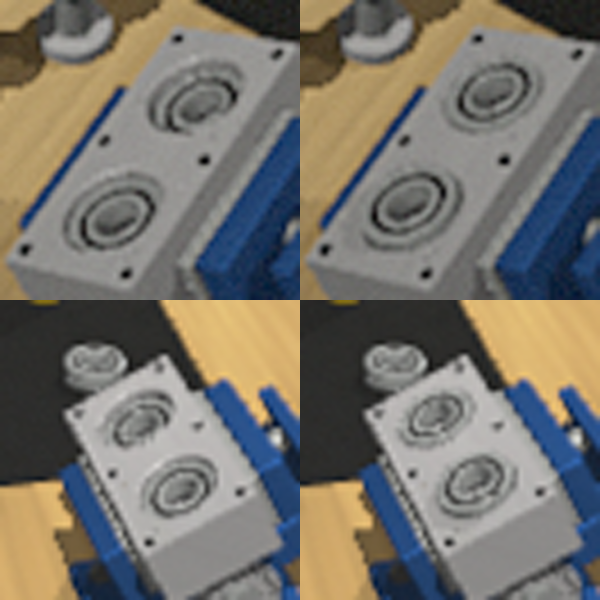

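Picture: both bearings sit deeper than at the start. The left is clearly recessed (ring now at about (203,101), was (193,92)) and the right also moved ((117,214), was (109,203)). Both stopped hard at different depths, as the task says. Quick numeric check of the travel.

```bash
python3 - <<'E'
from h import *
n_=np.array([.416,.031,-.909])
for n in("scene","side"):
    P=load(n+"8.png");a=cv2.imread(f"pics/{n}0.png",0).astype(np.float32);b=cv2.imread(f"pics/{n}8.png",0).astype(np.float32)
    for q,W in(("L",(617.2,-81.2,154.3)),("R",(623.9,-161.8,155.8))):
        c=proj(P,W);best=[]
        for mm in np.arange(0,18,.5):
            s=proj(P,np.array(W)+mm*n_)-c; k=(17,13)
            t=cv2.getRectSubPix(a,k,tuple(map(float,c)));w=cv2.getRectSubPix(b,k,tuple(map(float,c+s)))
            best.append((cv2.matchTemplate(w,t,cv2.TM_CCOEFF_NORMED)[0,0],mm))
        print(n,q,sorted(best)[-3:])
E
```

```text
scene L [(np.float32(0.72706443), np.float64(11.0)), (np.float32(0.7348664), np.float64(10.0)), (np.float32(0.73694617), np.float64(10.5))]
scene R [(np.float32(0.8395729), np.float64(11.5)), (np.float32(0.85054654), np.float64(10.5)), (np.float32(0.85746324), np.float64(11.0))]
side L [(np.float32(0.7072118), np.float64(4.5)), (np.float32(0.7075457), np.float64(3.5)), (np.float32(0.7106038), np.float64(4.0))]
side R [(np.float32(0.6429221), np.float64(9.0)), (np.float32(0.64703023), np.float64(10.0)), (np.float32(0.6503511), np.float64(9.5))]
```

The better-resolved scene view gives about 10.5 and 11 mm of travel, consistent with seated. Now lower the driver onto the mat.

```bash
python3 -m creep '{"delta_pos":[[0.05,0.2,0],[0.089,0.402,0.2],[0.089,0.402,0.6],[0.089,0.402,0.9],[0.089,0.402,1],[0.089,0.402,1]],"twist":[0,0,0,0,0,0],"fingers":[1,1,1,1,1,1]}'
python3 -m creep '{"delta_pos":[[0,0,0.07],[0,0,0.1],[0,0,0.12],[0,0,0.12]],"twist":[0,0,0,0],"fingers":[1,1,1,1]}'
```

```text
time_s: 16.58
tool_pos: [466.5, 186.5, 128.1]
orientation: [-0.037, 0.999, -0.0, -0.0]
ft_force: [-0.3, -0.2, -3.3]
width: 25.4
finger_force: 30.0
time_s: 17.08
tool_pos: [465.7, 187.9, 110.2]
orientation: [-0.038, 0.999, 0.0, 0.0]
ft_force: [-0.7, 0.2, -3.0]
width: 25.2
finger_force: 30.0
```

Continue down to contact.

```bash
python3 -m creep '{"delta_pos":[[0,0,0.03],[0,0,0.06],[0,0,0.06]],"twist":[0,0,0],"fingers":[1,1,1]}'
python3 -m creep '{"delta_pos":[[0,0,0.015],[0,0,0.03],[0,0,0.03]],"twist":[0,0,0],"fingers":[1,1,1]}'
```

```text
time_s: 17.45
tool_pos: [465.4, 187.7, 100.6]
orientation: [-0.038, 0.999, -0.0, -0.0]
ft_force: [0.0, 0.0, -3.2]
width: 25.3
finger_force: 30.0
time_s: 17.82
tool_pos: [465.6, 187.8, 96.4]
orientation: [-0.038, 0.999, -0.0, -0.0]
ft_force: [-0.5, 0.7, -4.1]
width: 25.7
finger_force: 30.0
```

```bash
python3 -m creep '{"delta_pos":[[0,0,0.015],[0,0,0.03],[0,0,0.03]],"twist":[0,0,0],"fingers":[1,1,1]}'
python3 -m creep '{"delta_pos":[[0,0,0.015],[0,0,0.03],[0,0,0.03]],"twist":[0,0,0],"fingers":[1,1,1]}'
```

```text
time_s: 18.2
tool_pos: [466.5, 188.3, 93.6]
orientation: [-0.038, 0.999, 0.001, 0.001]
ft_force: [-5.5, -2.0, 17.2]
width: 25.4
finger_force: 30.0
time_s: 18.58
tool_pos: [469.2, 189.0, 91.4]
orientation: [-0.038, 0.999, 0.002, 0.004]
ft_force: [-4.6, -3.6, 37.9]
width: 25.5
finger_force: 29.9
```

Contact at 38 N on the mat. Drag back towards +x to bring the driver upright.

```bash
python3 -m creep '{"delta_pos":[[-0.03,0,-0.003],[-0.07,0,-0.008],[-0.11,0,-0.01],[-0.15,0,-0.01],[-0.18,0,-0.008],[-0.18,0,-0.008]],"twist":[0,0,0,0,0,0],"fingers":[1,1,1,1,1,1]}'
```

```text
time_s: 19.32
tool_pos: [493.4, 190.3, 89.9]
orientation: [-0.038, 0.999, 0.001, 0.001]
ft_force: [-2.5, -0.6, 11.4]
width: 25.4
finger_force: 30.0
```

```bash
python3 -m creep '{"delta_pos":[[0,0,0.018],[-0.03,0,0.02],[-0.06,0,0.022],[-0.08,0,0.024],[-0.08,0,0.024]],"twist":[0,0,0,0,0],"fingers":[1,1,1,1,1]}'
python3 - <<'E'
from h import *
o=manip.get_obs();G=np.array(o["tool_pos"])+[0,0,8]
for n in("scene","side"):
    im,*P=grab(n,n+"9.png")
    h=cv2.cvtColor(im,cv2.COLOR_BGR2HSV); m=((h[...,1]<50)&(h[...,2]>90)).astype(np.uint8)
    u,v=proj(P,(G[0],G[1],10)); x,y=int(u),int(v); s=m[y-25:y+20,x-22:x+23]
    k,lab,st,ce=cv2.connectedComponentsWithStats(s); i=[(st[j,4],(ce[j]+[x-22,y-25]).round(1).tolist(),st[j].tolist()) for j in range(1,k) if st[j,4]>15]
    print(n,"upright disc-mid pred",proj(P,(G[0],G[1],13)),"tilt25",proj(P,(G[0]+38,G[1],16)),i)
E
```

```text
time_s: 19.95
tool_pos: [504.3, 191.2, 87.5]
orientation: [-0.038, 0.999, 0.001, 0.0]
ft_force: [-10.8, -3.1, 31.0]
width: 25.5
finger_force: 36.6
scene upright disc-mid pred [286.93756413 164.52486328] tilt25 [298.13935775 169.58120905] [(np.int32(241), [280.2, 157.7], [0, 4, 31, 28, 241])]
side upright disc-mid pred [232.12678612 189.96882352] tilt25 [241.91553932 188.20601889] [(np.int32(31), [214.0, 166.1], [0, 0, 11, 4, 31]), (np.int32(143), [236.4, 169.0], [16, 0, 22, 9, 143]), (np.int32(22), [236.4, 190.8], [25, 23, 4, 7, 22])]
```

```bash
python3 -m creep '{"delta_pos":[[-0.03,0,0],[-0.06,0,0],[-0.09,0,0],[-0.12,0,0.003],[-0.12,0,0.003]],"twist":[0,0,0,0,0],"fingers":[1,1,1,1,1]}'
cat > chk.py <<'E'
from h import *
o=manip.get_obs();G=np.array(o["tool_pos"])+[0,0,8]
for n in("scene","side"):
    im,*P=grab(n,n+"10.png")
    h=cv2.cvtColor(im,cv2.COLOR_BGR2HSV); m=((h[...,1]<50)&(h[...,2]>90)).astype(np.uint8)
    u,v=proj(P,(G[0],G[1],10)); x,y=int(u),int(v)
    print(n,"up",proj(P,(G[0],G[1],11)).round(1),"t10",proj(P,(G[0]+15,G[1],13)).round(1)); s=m[y-14:y+13,x-16:x+24]
    print("x0",x-16,"y0",y-14); print("\n".join("".join(".#"[q] for q in r) for r in s))
E
python3 chk.py
```

```text
time_s: 20.68
tool_pos: [522.7, 192.8, 89.9]
orientation: [-0.038, 0.999, 0.001, 0.001]
ft_force: [-18.0, -5.2, 61.9]
width: 25.4
finger_force: 64.7
scene up [292.6 167.4] t10 [297.  169.2]
x0 276 y0 153
#############.....#.....................
.#################......................
...#########.####.......................
.....########..##.......................
........######.##.......................
........##########......................
.......###########......................
......######...##.......................
......#####.............................
......#####........#....................
.....######........#....................
.....#######......##....................
.....########.....##....................
......##############....................
......##############....................
......##############....................
........###########.....................
.........#######........................
........................................
........................................
........................................
...................................
[... 671 characters left out ...]
...
..........####..........................
.........#####..........................
........#....#..#.#.....................
...............##.#.....................
...............#####....................
...............#####....................
...............#####....................
................###.....................
...............###......................
........................................
........................................
........................................
........................................
........................................
........................................
........................................
........................................
```

```bash
python3 - <<'E'
from h import *
S=load("scene0.png");print("bias ref: obs (281.5,172.5) pred",proj(S,(504,161.5,11)))
E
python3 -m creep '{"delta_pos":[[0.01,0,-0.02],[0.02,0,-0.035],[0.02,0,-0.045],[0.02,0,-0.045]],"twist":[0,0,0,0],"fingers":[1,1,1,1]}'
python3 chk.py
```

```text
bias ref: obs (281.5,172.5) pred [281.18265724 171.36472122]
time_s: 21.28
tool_pos: [519.7, 192.0, 91.3]
orientation: [-0.038, 0.999, -0.0, 0.0]
ft_force: [0.6, -0.2, -2.0]
width: 25.5
finger_force: 42.9
scene up [291.5 167.1] t10 [296.  168.9]
x0 275 y0 153
##############.##.......................
..###############.#.....................
.....#######...#........................
.......######.###.......................
.........########.......................
........#########.......................
........####..###.......................
.......#####...#........................
.......#####........#...................
......#####.........#...................
......######.......##...................
......########.....##...................
......########......#...................
......###############...................
.......##############...................
........#############...................
.........###########....................
..........#######.......................
............#...........................
........................................
....................
[... 727 characters left out ...]
...
.........####...........................
........#....####.......................
...............##.#.....................
...............#####....................
...............#####....................
...............#####....................
................###.....................
...............##.......................
........................................
........................................
........................................
........................................
........................................
........................................
........................................
........................................
........................................
```

The tilt has now overshot slightly the other way (about −6°). Nudge it back under moderate load, then release so that it settles flat.

```bash
python3 -m creep '{"delta_pos":[[0,0,0.02],[0.02,0,0.03],[0.045,0,0.03],[0.06,0,0.026],[0.06,0,0.02],[0.06,0,0.012]],"twist":[0,0,0,0,0,0],"fingers":[1,1,1,1,1,1]}'
python3 chk.py
```

```text
time_s: 22.12
tool_pos: [513.2, 191.8, 90.9]
orientation: [-0.038, 0.999, 0.001, 0.003]
ft_force: [3.2, 0.3, 1.0]
width: 25.5
finger_force: 35.9
scene up [289.6 166.2] t10 [294. 168.]
x0 273 y0 152
##############..#.......................
..###############.......................
....#########.##..#.....................
.......######.#.........................
.........########.......................
...........######.......................
.........####.###.......................
........#####...........................
........#####...........................
........####.........#..................
........####........##..................
.......######.......##..................
.......#########....##..................
.......########...##.#..................
........##############..................
........##############..................
.........############...................
..........##########....................
...........####.........................
........................................
........................................
........................................

[... 665 characters left out ...]
...
..........###...........................
.........###.....#......................
.................#.#....................
.................####...................
.................####...................
.................####...................
..................##....................
.................##.....................
........................................
........................................
........................................
........................................
........................................
........................................
........................................
........................................
........................................
```

Nearly upright (about 4°). Release and retreat upward, then verify.

```bash
python3 -m creep '{"delta_pos":[[0,0,0],[0,0,0],[0,0,0],[0,0,0],[0,0,0],[0,0,0]],"twist":[0,0,0,0,0,0],"fingers":[-1,-1,-1,-1,-1,-1]}'
python3 -m creep '{"delta_pos":[[0,0,-0.05],[0,0,-0.2],[0,0,-0.5],[0,0,-0.9],[0,0,-1],[0,0,-1]],"twist":[0,0,0,0,0,0],"fingers":[-1,-1,-1,-1,-1,-1]}'
python3 - <<'E'
from h import *
for n in("scene","side"):
    im,*P=grab(n,n+"11.png");h=cv2.cvtColor(im,cv2.COLOR_BGR2HSV)
    r=(((h[...,0]<8)|(h[...,0]>172))&(h[...,1]>140)&(h[...,2]>70)).astype(np.uint8)
    u,v=proj(P,(511,192,110));x,y=int(u),int(v);s=r[y-30:y+31,x-30:x+31]
    Y,X=np.nonzero(s);X=X+x-30;Y=Y+y-30;print(n,len(X),"red bbox",X.min(),X.max(),Y.min(),Y.max(),"cent",X.mean().round(1),Y.mean().round(1),"up pred handle",proj(P,(511,192,76)).round(1),proj(P,(511,192,149)).round(1))
    top=[X[Y==k].mean().round(1) for k in sorted(set(Y))];print(top)
    if n=="scene": print("top at z149",onz(P,(top[2],Y.min()+2.5),149))
    o=cv2.imread(f"pics/{n}0.png")
    # did other things move?
    for nm,W in(("oil",(653,350,50)),("spare",(659,207,10)),("mic",(467,382,10))):
        q=proj(P,W).astype(int);d=cv2.absdiff(o,im)[q[1]-8:q[1]+9,q[0]-8:q[0]+9];print(nm,d.mean().round(1),end=" ")
    print()
E
python3 go.py 511 192 240
```

```text
time_s: 22.98
tool_pos: [510.5, 191.2, 89.6]
orientation: [-0.038, 0.999, -0.0, -0.0]
ft_force: [-0.3, -0.1, -0.2]
width: 80.8
finger_force: 0.0
time_s: 23.72
tool_pos: [511.0, 191.5, 240.8]
orientation: [-0.038, 0.999, 0.001, 0.001]
ft_force: [-1.1, 0.2, -0.7]
width: 92.1
finger_force: 0.0
scene 231 red bbox 284 294 128 152 cent 288.5 139.7 up pred handle [290.1 150.6] [291.4 132. ]
[np.float64(288.5), np.float64(289.0), np.float64(289.5), np.float64(289.5), np.float64(289.0), np.float64(288.5), np.float64(288.5), np.float64(288.5), np.float64(288.5), np.float64(288.5), np.float64(288.5), np.float64(288.5), np.float64(288.5), np.float64(288.5), np.float64(288.5), np.float64(288.5), np.float64(288.5), np.float64(288.0), np.float64(288.0), np.float64(288.0), np.float64(288.0), np.float64(288.0), np.float64(288.0), np.float64(287.5), np.float64(288.0)]
top at z149 [503.63224186 193.85654309 149.        ]
oil 4.8 spare 4.3 mic 5.3 
side 175 red bbox 227 262 143 178 cent 234.7 165.0 up pred handle [233.2 175.6] [232.5 158.3]
[np.float64(260.5), np.float64(260.5), np.float64(260.5), np.float64(260.5), np.float64(260.5), np.float64(232.0), np.float64(231.0), np.float64(230.5), np.float64(231.5), np.float64(231.0), np.float64(231.0), np.float64(231.5), np.float64(231.0), np.float64(231.0), np.float64(231.5), np.float64(231.5), np.float64(231.5), np.float64(231.5), np.float64(231.5), np.float64(231.5), np.float64(231.5), np.float64(231.5), np.float64(231.5), np.float64(231.5), np.float64(231.5), np.float64(231.5), np.float64(231.0)]
oil 1.3 spare 2.0 mic 1.3 
t 23.825 pos [509.7 191.  238.4] delta [-0.009  0.006 -0.01 ] ydir [-0.077  0.997] z [-0.002 -0.001 -1.   ] F [ 0.2 -0.2 -0.5] w 91.8
```

```bash
python3 -c "
from cell import job_done
print(job_done())"
```

```text
the job is handed in; nothing more can be done
None
```

I handed the job in at about 24 s (no verdict came back): both bearings were pressed to a hard stop with the driver (about 41 N left, 51 N right), kept close to the bore line by pivoting it between the pads because the moves cannot tilt the tool; travel measured about 10.5 and 11 mm in the scene camera, though the side camera read only about 4 mm for the left one, and the driver stands upright and released on the mat with the micrometer, spare bearing and oil bottle showing no movement (the screwdriver was not checked).

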